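# Balance a mobile's crossbar on the knife edge and mark the point

## Robot

A 7-joint arm with a two-finger parallel gripper is mounted at the origin on the work surface. World frame = base frame: x ahead of the robot, y to its left, z up, the work surface at z = 0. Lengths are in m, angles in rad, forces in N, time in s.
With the tool pointing down it reaches from about 0.4 to 0.875 m from the base axis. Payload 6.5 kg.
Tool frame: the origin (TCP) lies midway between the tips of the shut fingers; the grasp point (between the pads) lies 19 mm behind it; z points along the fingers, y is the direction in which the jaws open and shut (so a half turn about z gives the same grasp; the last joint's range is limited). The gripper opens to 85 mm and grips with 20 to 120 N. Pads are 22 mm wide; open, the fingers measure 114 mm over their backs; the gripper's body (76 mm by 85 mm) begins 54 mm behind the grasp point. The pads swing forward as they close: fully open they stand 13 mm farther back than shut.
Start: joints at [-1.217, 0.536, -0.004, 1.538, 0.003, 1.067, -0.071], TCP at [0.265, 0.594, 0.231] pointing down, gripper open.
Joint ranges: [-2.7, 2.7], [-0.37, 2.16], [-1.27, 1.26], [0.24, 2.4], [-1.31, 4.45], [0.19, 1.91], [-2.76, 2.76]. Speed limits (rad/s): [2.39, 2.39, 3.14, 3.14, 3.14, 3.14, 3.14].

## Interface

Orientations are given as a unit quaternion [w, x, y, z].
In Python, from workcell import * gives the robot as it stands.
- The arm moves only by the tool apply_moves, never from a script. Its argument "motion" is a list that holds one entry, the list of rows, each a list of 7 numbers: the turn, a rotation vector about the world's x, y, z normalised to -1 to 1, where 1 is pi rad, then the shift along the world's x, y, z normalised to -1 to 1, where 1 is 1 m, then the gripper command: -1 is fully open, 1 is shut, values between are in proportion. In form: [[[wx, wy, wz, tx, ty, tz, grip], ...]]. A call has 1 to 8 rows; each row is the pose to reach, as a shift and turn from the pose measured when the call began, turning the shorter way round; what a row does not reach only later rows make up. A row lasts 1/8 s, in which the tool goes at most 62.5 mm and 10.7 degrees, less where a joint would pass 70% of its speed; a pose out of reach is approached as far as the arm can. A call with a number of a shift or a turn outside -1 to 1 is refused whole. A call with a gripper value outside its range is refused whole. The fingers move at their own pace and stop on an object; the grip force is fixed at half the most. Time passes only in rows, so rows that repeat a pose let the fingers close. It gives the time, the measured TCP pose, the force and the opening at its end, in the units of the state.
- sense(): the state, without advancing time (a new reading comes with each control period).
- grab_frame(name): name is "scene" or "top"; returns the picture (420x560x3 uint8, red, green, blue); there is no depth.
- calibration(name): a dict with "fx", "fy", "cx", "cy" (pixels), "T" (4x4, takes a point from camera to world coordinates). Camera axes: x right, y down, z forward; pixel columns grow to the right and rows downward; lengths in m; the calibration is good to about 2 mm. A picture is of the moment at which its call begins. calibration takes no time and is no camera call.
- hand_in(): hands the job in, once; it reports no verdict.
The state is a dict: "time_s": time; "joint_pos": joint angles; "qvel": joint speeds; "effort": joint torques, N m; "tool_pos": TCP position; "tool_rot": TCP orientation; "force": force on the tool from outside, world axes, zero at the start; "moment": the same for the moment, N m; "width": finger opening in m.
Only numpy, scipy, OpenCV 4.12 (cv2) and the standard library are available. Lean on these libraries where they do the work, as an engineer would, in place of code of your own. Each camera call takes 0.05 s, during which the arm holds its last target. There are 200 camera calls.

## Task

Slide the painted crossbar lengthwise along the knife edge of the jig until it balances level on the edge by itself, without pressing it down hard. Only then mark the balance point by pressing the red plunger gently, with about 8 N, so that its pin bears on the bar for a moment; let the plunger spring back, leave the bar balanced, and do not disturb the paint tray, the brush jar or the tin.

Things in the scene. Friction and masses are not known exactly. Their poses are not given: they have to be found in the camera images.
- jig: Fixed balance jig, origin centre of its underside on the table; the bar lies along its y. Plywood base 110 (x) x 200 (y) x 18 mm. At y = +-72 mm a black soft-close buffer, top 60 mm high, sinking 7 mm under the tipped bar (tilt about 0.1 rad), with guide pins to 97 mm, 26 mm apart, either side of the bar. Over the middle a grey bridge: posts at x = +-45 mm, beam 110 to 126 mm high.
- edge_top (a point): Middle of the top of the jig's blunt steel knife edge, 60 mm above the table at the jig's centre. The edge is 60 mm long across the bar (jig x) and its flat top is 6 mm wide along the bar (jig y).
- bar: Loose wooden crossbar 22 wide (x), 320 long (y), 14 mm thick (z); origin under its mid-length, z up. Drums 36 mm long sit centred on its ends, axes along y: yellow at +y (radius 22 mm), green at -y (radius 18 mm). Wood and green drum: 190 g; yellow drum: unknown, 80 to 180 g. Touching the bar can hold its tilt: let go, wait 1 to 2 s for its rocking to die out, and see if it balances. It slides under 1 to 4 N.
- bar_mid (a point): Centre of the crossbar (half-way up), axes as the bar. The balance point lies between 5 mm to its green side and 42 mm to its yellow side. The bar starts tipped down on the yellow side and must slide towards its green end by 13 to 70 mm; it then stays level over about 8 mm of sliding.
- yellow_face (a point): Centre of the flat outer end face of the yellow drum (radius 22 mm), 178 mm from bar_mid along the bar's +y; axes as the bar.
- green_face (a point): Centre of the flat outer end face of the green drum (radius 18 mm), 178 mm from bar_mid along the bar's -y; axes as the bar.
- cap_top (a point): Centre of the top of the plunger's red cap (36 mm across, 10 mm thick), at height 155 mm over the middle of the knife edge when up. It is pressed straight down.
- plunger (a joint): Travel of the plunger in m: 0 = up, 0.016 = fully down. A light return spring of 1.4 N plus 0.1 N per mm; after about 9 mm the pin meets the level bar, and from there its own spring adds 2 N, growing by 2 N per mm. Springs back when released.
- pin: Steel marking pin, 6 mm across, under the plunger, right above the middle of the knife edge. Origin: its tip, at height 83 mm when up. It marks at 3 N on the bar and does damage above 14 N.
- paint_tray: Bystander: black plastic paint tray with eight wells, 130 x 220 x 45 mm, origin under its centre.
- brush_jar: Bystander: glass jar with blue band and two brushes, 76 mm across, 95 mm tall (brushes to 165 mm), origin under its centre.
- paint_tin: Bystander: small metal paint tin, 64 mm across, 60 mm tall, origin under its centre.
Things that resemble listed ones, but are neither listed nor needed, are in the scene too. Of the things that look like the jig, the middle-sized one is meant.

How it is judged:
On the way, in this order (a step that is already met when the one before it is completed fails the run):
1. the bar balances level on the knife edge for 0.5 s, touched by neither robot nor pin (angle between bar's own z axis and vertical below 0.03 rad and contact force between each of the arm, the fingers, pin and bar below 0.05 N and angular speed of bar below 0.1 rad/s), for 0.5 s.
2. the pin bears on the balanced bar with at least 3 N for 0.2 s while the robot does not touch the bar (contact force between pin and bar above 3 N and angle between bar's own z axis and vertical below 0.03 rad and contact force between each of the arm, the fingers and bar below 0.05 N), for 0.2 s.
At the end, for the whole second after the job is handed in: The bar rests by itself on the knife edge, between the guide pins (mid within 8 mm of the jig's centre line, height 67 mm within 4 mm), level within 0.03 rad and still; the plunger is back up (within 3 mm) and the pin is clear of the bar (angle between bar's own z axis and vertical below 0.03 rad and height (world z) of bar_mid between 0.063 and 0.071 m and x of bar_mid in the frame of jig between -0.008 and 0.008 m and value of joint plunger below 0.003 m and contact force between pin and bar below 0.05 N and linear speed of bar below 0.01 m/s); the robot touches nothing.
It fails at once if the pin bears on the bar (over 1 N) while the bar is tipped by more than 0.03 rad (contact force between pin and bar above 1 N and angle between bar's own z axis and vertical above 0.03 rad).
It fails at once if the pin presses on the bar with more than 14 N (contact force between pin and bar above 14 N).
It fails at once if the bar is pressed on the jig with more than 25 N (contact force between bar and jig above 25 N).
It fails at once if the paint tray, brush jar or tin is moved by more than 20 mm (distance of any of paint_tray, brush_jar, paint_tin from where it was at the start of the episode above 0.02 m).
It also fails if it takes over 67 s, if anything falls off the work surface, if the arm or the gripper's body presses on something with over 40 N, if the wrist force passes 120 N, or if a joint passes its speed limit or range.

## Working session

There is one attempt and no reset: what is moved stays moved. The work goes in short steps, Python scripts to look and compute and a tool call to move; the robot and the scene stay as the last step left them, time stands still between calls to the robot, and variables do not carry over. Pictures are saved under pics/ and viewed, about 8 in all and at most 12, crops included, and the job is handed in when it is done.

Besides the shell and the picture viewer there is one more tool, called in YAML: its name, and indented under it one key for each argument. apply_moves: Moves the arm, as the interface text tells. Its arguments: {"type":"object","properties":{"motion":{"type":"array","items":{"type":"array","items":{"type":"array","items":{"type":"number"}}}}},"required":["motion"]}

```bash
mkdir -p pics; python3 - <<'E'
from workcell import *
import cv2, numpy as np
for n in("scene","top"):
    im=grab_frame(n); cv2.imwrite(f"pics/{n}0.png",cv2.resize(im[:,:,::-1],None,fx=1.4,fy=1.4,interpolation=cv2.INTER_CUBIC))
    c=calibration(n); print(n,c["fx"],c["cx"],c["cy"],np.round(c["T"],3).tolist())
s=sense(); print(s["time_s"],s["tool_pos"],s["tool_rot"],s["width"],s["force"])
E
```

```text
scene 493.8603340215584 286.2097995317684 208.375320639209 [[0.008, 0.847, -0.531, 1.206], [1.0, -0.0, 0.016, 0.061], [0.013, -0.531, -0.847, 1.109], [0.0, 0.0, 0.0, 1.0]]
top 515.5636140170335 275.8344124217811 206.15623190161037 [[0.004, -0.998, 0.059, 0.525], [-1.0, -0.003, 0.01, 0.046], [-0.01, -0.059, -0.998, 1.391], [0.0, 0.0, 0.0, 1.0]]
0.1 [0.26470694 0.59305251 0.2304884 ] [-1.11513447e-04  2.08363936e-01  9.78051052e-01 -7.72566382e-04] 0.08527082382020243 [ 0.3752775  -0.051856   -0.23622943]
```

View pics/scene0.png

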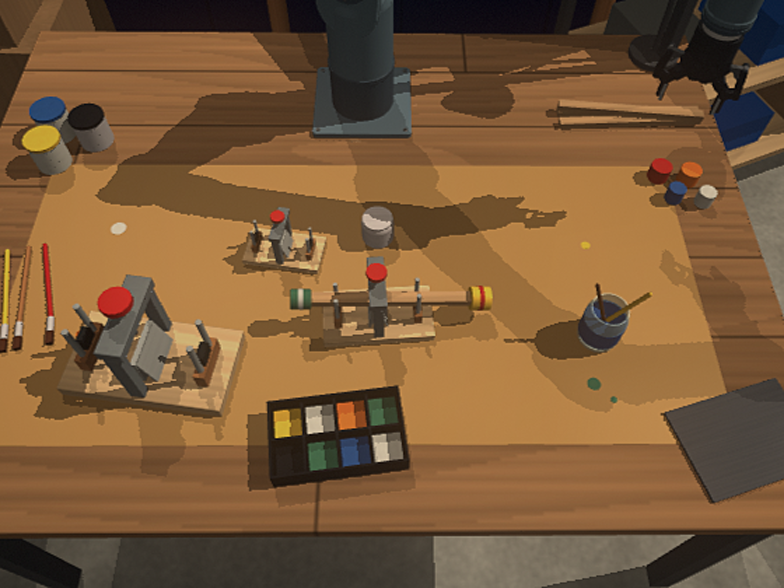

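View pics/top0.png

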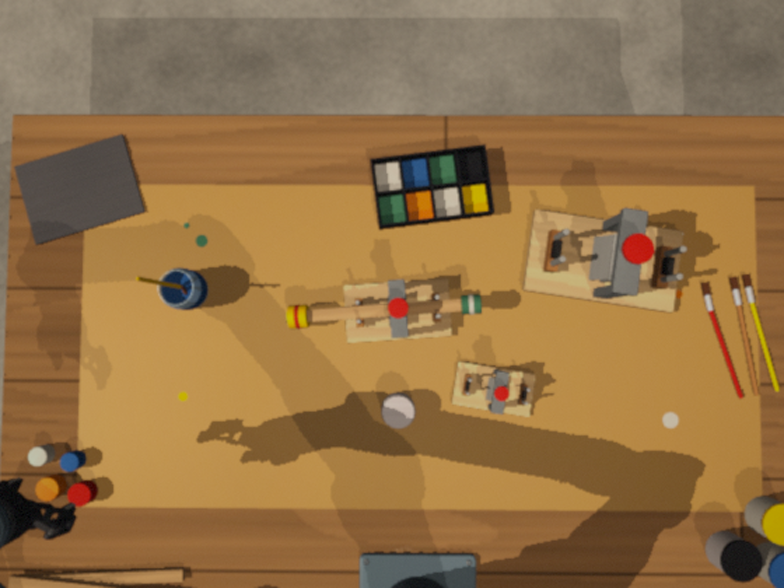

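Three jig look-alikes are in the scene picture (784 px wide): a big one at (150,345), a middle one carrying the bar at (378,310) and a small one at (285,245). The middle-sized one fits, and it also holds the yellow/green bar. Next I'll confirm that in a crop and measure.

```bash
cat > h.py <<'E'
from workcell import *
import cv2, numpy as np
C={n:calibration(n) for n in("scene","top")}
def ray(n,p):
    c=C[n];T=np.array(c["T"]);d=T[:3,:3]@np.array([(p[0]-c["cx"])/c["fx"],(p[1]-c["cy"])/c["fy"],1]);return T[:3,3],d/np.linalg.norm(d)
def onz(n,p,z):
    o,d=ray(n,p);return o+d*(z-o[2])/d[2]
def proj(n,X):
    c=C[n];q=np.linalg.inv(np.array(c["T"]))@np.r_[X,1];return np.array([c["fx"]*q[0]/q[2]+c["cx"],c["fy"]*q[1]/q[2]+c["cy"]])
def tri(p,q):
    o,d=ray("scene",p);e,f=ray("top",q);s=np.linalg.lstsq(np.c_[d,-f],e-o,rcond=None)[0]
    a,b=o+d*s[0],e+f*s[1];return (a+b)/2,np.linalg.norm(a-b)
R={"red":((0,8),(170,180)),"yellow":((22,35),),"green":((65,95),)}
def blob(im,col,c0,r,smin=110):
    h=cv2.cvtColor(im,cv2.COLOR_RGB2HSV);m=np.zeros(h.shape[:2],np.uint8)
    for a,b in R[col]: m|=cv2.inRange(h,(a,smin,50),(b,255,255))
    k=np.zeros_like(m);cv2.circle(k,tuple(map(int,c0)),r,255,-1);m&=k
    ys,xs=np.nonzero(m)
    return (np.array([xs.mean(),ys.mean()]),(xs.min(),xs.max(),ys.min(),ys.max()),len(xs)) if len(xs) else None
E
python3 - <<'E'
from h import *
S,T=grab_frame("scene"),grab_frame("top")
a=cv2.resize(S[175:260,195:365],None,fx=4.6,fy=4.6,interpolation=cv2.INTER_CUBIC)[:,:,::-1]
cv2.imwrite("pics/crop1.png",a)
for col,p,q,r in(("red",(269,195),(285,220),14),("yellow",(344,213),(213,226),16),("green",(215,213),(337,217),16)):
    A,B=blob(S,col,p,r,),blob(T,col,q,r)
    print(col,A,B); 
    if A and B: print(tri(A[0],B[0]))
E
```

```text
red (array([268.37790698, 194.4244186 ]), (np.int64(261), np.int64(276), np.int64(188), np.int64(201)), 172) (array([283.96195652, 219.5326087 ]), (np.int64(277), np.int64(291), np.int64(212), np.int64(227)), 184)
(array([0.56623926, 0.03799248, 0.14975272]), np.float64(0.0016892085546276207))
yellow (array([343.89855072, 208.34782609]), (np.int64(336), np.int64(351), np.int64(205), np.int64(212)), 69) (array([211.675 , 226.0375]), (np.int64(204), np.int64(219), np.int64(218), np.int64(233)), 160)
(array([0.55158207, 0.2242469 , 0.06516559]), np.float64(7.512553837776489e-05))
green None (array([331. , 212.5]), (np.int64(331), np.int64(331), np.int64(212), np.int64(213)), 2)
```

View pics/crop1.png

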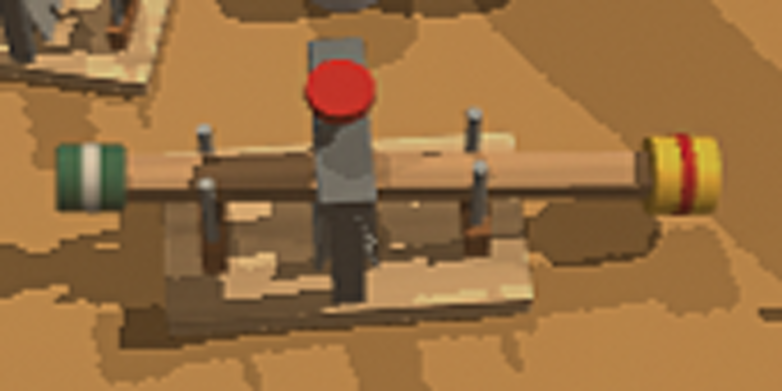

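The crop shows the jig with the bar. The green drum is at crop px (90,178), the yellow drum at (685,175) and the red cap at (340,88). This is the middle-sized jig.

```bash
cat >> h.py <<'E'
R["green"]=((60,100),)
R["grn"]=R["green"]
def ends():
    T=grab_frame("top");S=grab_frame("scene")
    y=blob(T,"yellow",proj("top",[.551,.21,.05]),26,);g=blob(T,"green",proj("top",[.573,-.1,.075]),45,60)
    sy=blob(S,"yellow",proj("scene",[.551,.21,.05]),26);sg=blob(S,"green",proj("scene",[.573,-.1,.075]),45,60)
    return y,g,sy,sg
E
python3 - <<'E'
from h import *
y,g,sy,sg=ends();mid=lambda b:((b[1][0]+b[1][1])/2,(b[1][2]+b[1][3])/2)
for b in(y,g,sy,sg): print(b[0].round(1),[int(v) for v in b[1]],b[2])
Y,G=onz("top",mid(y),.055),onz("top",mid(g),.082)
print(Y,G,np.linalg.norm(Y-G),"yaw",np.arctan2(-(Y-G)[0],(Y-G)[1]))
print("cap top",onz("top",(284,219.5),.155),onz("scene",(268.4,194.4),.155))
E
```

```text
[211.7 226. ] [204, 219, 218, 233] 160
[336.4 216.5] [330, 342, 211, 222] 83
[344.  208.4] [337, 351, 205, 212] 68
[213.3 208.7] [208, 220, 207, 213] 22
[0.55317768 0.22612503 0.055     ] [ 0.57665026 -0.09350567  0.082     ] 0.3216267166902301 yaw 0.07330497232761463
cap top [0.56612078 0.03877469 0.155     ] [0.56968889 0.0373271  0.155     ]
```

apply_moves:
  motion:
    - [[0, 0, 0.02, 0.036, -0.038, 0, 1], [0, 0, 0.05, 0.072, -0.077, 0, 1], [0, 0, 0.08, 0.108, -0.115, 0, 1], [0, 0, 0.11, 0.144, -0.154, 0, 1], [0, 0, 0.14, 0.18, -0.192, 0, 1], [0, 0, 0.155, 0.216, -0.231, 0, 1], [0, 0, 0.155, 0.252, -0.27, 0, 1], [0, 0, 0.155, 0.287, -0.308, 0, 1]]

```text
time_s: 1.3
tool_pos: [0.553, 0.2839, 0.2311]
tool_rot: [0.0, -0.034, 0.999, -0.0]
force: [0.2, 1.0, 0.4]
width: -0.0001
```

apply_moves:
  motion:
    - [[0, 0, 0, 0, 0, -0.05, 1], [0, 0, 0, 0, 0, -0.1, 1], [0, 0, 0, 0, 0, -0.15, 1], [0, 0, 0, 0, 0, -0.193, 1], [0, 0, 0, 0, 0, -0.193, 1], [0, 0, 0, 0, 0, -0.193, 1]]

```text
time_s: 2.05
tool_pos: [0.5541, 0.2845, 0.0397]
tool_rot: [0.001, -0.033, 0.999, 0.0]
force: [0.0, 0.4, 0.8]
width: -0.0001
```

```bash
cat > st.py <<'E'
from h import *
s=sense(); print(s["time_s"],s["tool_pos"].round(4),s["tool_rot"].round(3),s["width"],s["force"].round(2))
E
python3 st.py; python3 - <<'E'
from h import *
y,g,sy,sg=ends()
for b in(y,g,sy,sg): print(b[0].round(1),[int(v) for v in b[1]],b[2])
S,T=grab_frame("scene"),grab_frame("top")
a=cv2.resize(S[155:265,195:385],None,fx=4,fy=4,interpolation=cv2.INTER_CUBIC)[:,:,::-1]
cv2.imwrite("pics/crop2.png",a)
E
```

```text
2.05 [0.5541 0.2845 0.0397] [ 0.001 -0.033  0.999  0.   ] -8.138408578924621e-05 [0.04 0.43 0.82]
[214.  227.2] [206, 219, 218, 233] 80
[336.3 216.9] [330, 342, 211, 223] 81Traceback (most recent call last):
  File "<stdin>", line 3, in <module>
TypeError: 'NoneType' object is not subscriptable
```

apply_moves:
  motion:
    - [[0, 0, 0, 0, -0.01, 0, 1], [0, 0, 0, 0, -0.02, 0, 1], [0, 0, 0, 0, -0.024, 0, 1], [0, 0, 0, 0, -0.028, 0, 1], [0, 0, 0, 0, -0.032, 0, 1], [0, 0, 0, 0, -0.036, 0, 1], [0, 0, 0, 0, -0.039, 0, 1], [0, 0, 0, 0, -0.039, 0, 1]]

```text
time_s: 3.15
tool_pos: [0.5547, 0.2456, 0.0406]
tool_rot: [0.002, -0.033, 0.999, 0.001]
force: [0.2, 2.4, 1.0]
width: 0.0002
```

```bash
cat > look.py <<'E'
from h import *
import sys
y,g,sy,sg=ends();t=sense()
print(t["time_s"],t["tool_pos"].round(4),t["force"].round(2))
for n,b in zip(("ty","tg","sy","sg"),(y,g,sy,sg)):
    if b: print(n,b[0].round(1),[int(v) for v in b[1]],b[2])
if g: print("green drum y",onz("top",((g[1][0]+g[1][1])/2,(g[1][2]+g[1][3])/2),.078).round(4))
if len(sys.argv)>1: cv2.imwrite(sys.argv[1],cv2.resize(grab_frame("scene")[155:265,185:385],None,fx=4,fy=4,interpolation=cv2.INTER_CUBIC)[:,:,::-1])
E
python3 look.py pics/c2.png
```

```text
3.25 [0.5546 0.2456 0.0405] [0.14 3.29 0.78]
ty [218.5 231. ] [212, 224, 229, 233] 32
tg [341.  216.1] [335, 347, 211, 222] 82
sg [209. 207.] [203, 215, 207, 207] 2
green drum y [ 0.5769 -0.1066  0.078 ]
```

View pics/c2.png

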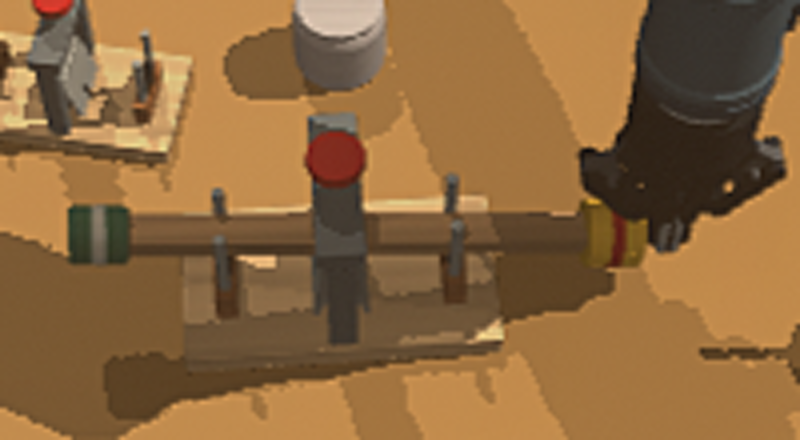

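apply_moves:
  motion:
    - [[0, 0, 0, 0, -0.003, 0, 1], [0, 0, 0, 0.001, -0.006, 0, 1], [0, 0, 0, 0.001, -0.009, 0, 1], [0, 0, 0, 0.001, -0.009, 0, 1], [0, 0, 0, 0.001, 0.002, 0, 1], [0, 0, 0, 0.001, 0.011, 0, 1], [0, 0, 0, 0.001, 0.011, 0, 1], [0, 0, 0, 0.001, 0.011, 0, 1]]

```text
time_s: 4.3
tool_pos: [0.5555, 0.2562, 0.0403]
tool_rot: [0.002, -0.033, 0.999, 0.0]
force: [0.9, -0.6, 0.4]
width: -0.0004
```

apply_moves:
  motion:
    - [[0, 0, 0, 0, 0, 0, 1], [0, 0, 0, 0, 0, 0, 1], [0, 0, 0, 0, 0, 0, 1], [0, 0, 0, 0, 0, 0, 1], [0, 0, 0, 0, 0, 0, 1], [0, 0, 0, 0, 0, 0, 1]]

```text
time_s: 5.05
tool_pos: [0.5555, 0.2562, 0.0403]
tool_rot: [0.002, -0.033, 0.999, 0.0]
force: [-1.0, -0.5, 0.7]
width: -0.0003
```

```bash
sed -i 's/(a,smin,50)/(a,smin,25)/' h.py; python3 look.py pics/c3.png; python3 - <<'E'
import cv2
im=cv2.imread("pics/c3.png");h=cv2.cvtColor(im,cv2.COLOR_BGR2HSV)
print(h[228,60:140:6].tolist()); print(h[228,560:650:6].tolist())
E
```

```text
5.15 [0.5555 0.2563 0.0403] [-0.4  -1.03  0.73]
ty [222.3 227.1] [214, 227, 219, 233] 78
tg [344.7 216.3] [339, 351, 211, 222] 83
sg [202.6 207. ] [199, 211, 207, 207] 5
green drum y [ 0.5769 -0.1168  0.078 ]
[[46, 81, 66], [43, 88, 67], [39, 75, 71], [16, 64, 139], [18, 63, 130], [40, 67, 80], [44, 88, 64], [42, 85, 66], [44, 78, 65], [16, 136, 105], [15, 134, 129], [15, 134, 124], [15, 133, 125], [15, 135, 125]]
[[16, 136, 90], [14, 136, 90], [18, 178, 90], [20, 191, 116], [20, 191, 124], [20, 191, 123], [18, 191, 111], [3, 198, 90], [8, 196, 95], [21, 187, 124], [19, 191, 120], [20, 192, 118], [17, 163, 167], [16, 154, 199], [16, 155, 205]]
```

View pics/c3.png

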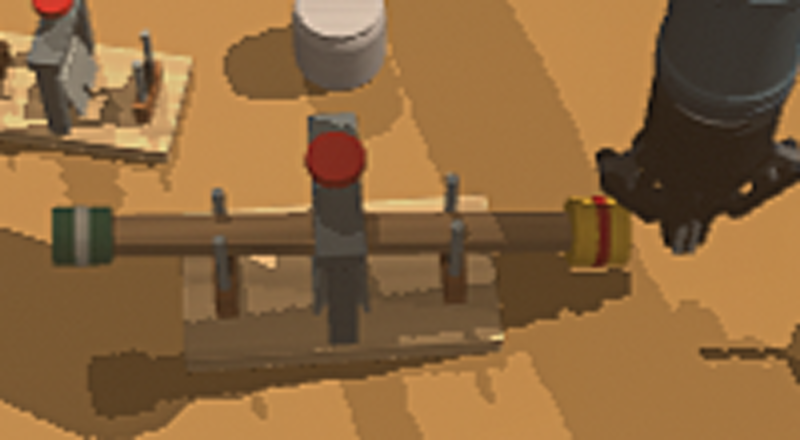

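```bash
cat > tilt.py <<'E'
from h import *
def drum(im,lo,hi,c0,r,K=4):
    x,y=int(c0[0])-r,int(c0[1])-r
    a=cv2.resize(im[y:y+2*r,x:x+2*r],None,fx=K,fy=K,interpolation=cv2.INTER_CUBIC)
    m=cv2.inRange(cv2.cvtColor(a,cv2.COLOR_RGB2HSV),lo,hi)
    m=cv2.morphologyEx(cv2.morphologyEx(m,cv2.MORPH_OPEN,np.ones((5,5))),cv2.MORPH_CLOSE,np.ones((21,21)))
    n,l,s,ce=cv2.connectedComponentsWithStats(m);i=1+s[1:,4].argmax();b=s[i]
    return np.array([x+(b[0]+b[2]/2)/K,y+(b[1]+b[3]/2)/K]),(b[2]/K,b[3]/K)
E0=np.array([.567,.038,.060]);U=np.array([-.073,.997,0])
def model(m,th):  # mid offset along U, th>0 = yellow down
    d=U*np.cos(th)-np.array([0,0,np.sin(th)]);z=np.array([0,0,1])*np.cos(th)+U*np.sin(th)
    c=E0+d*m+z*.007; return c+d*.160,c-d*.160
if __name__=="__main__":
    import sys
    T,S=grab_frame("top"),grab_frame("scene");s=sense()
    G=drum(T,(36,45,25),(100,255,255),(342,217),24)
    m=onz("top",G[0],.072)[1]; m=(m-E0[1])/.997+.160
    print("t",round(s["time_s"],2),"tool",s["tool_pos"].round(4),"f",s["force"].round(2),"mid offset mm",round(m*1e3,1))
    Y0,G0=[proj("scene",p) for p in model(m,0)];gm=drum(S,(36,45,25),(100,255,255),G0,16);print("green",gm,"level pred",G0.round(1),"tip",proj("scene",model(m,.1)[1]).round(1))
    ym=drum(S,(19,165,60),(36,255,255),Y0,16);print("yellow",ym,"level pred",Y0.round(1),"tip",proj("scene",model(m,.1)[0]).round(1))
    f=lambda a:(lambda p:p[0][1]-p[1][1])([proj("scene",q) for q in model(m,a)])
    print("tilt est",round(.1*(ym[0][1]-gm[0][1]-f(0))/(f(.1)-f(0)),3))
    if len(sys.argv)>1: cv2.imwrite(sys.argv[1],cv2.resize(S[155:265,185:385],None,fx=4,fy=4,interpolation=cv2.INTER_CUBIC)[:,:,::-1])
E
python3 tilt.py
```

```text
t 5.3 tool [0.5555 0.2563 0.0402] f [ 0.68 -0.24 -0.33] mid offset mm 2.7
green (array([205.5  , 213.375]), (np.float64(14.0), np.float64(12.25))) level pred [205.4 217.2] tip [205.2 213.9]
yellow (array([334.5 , 212.75]), (np.float64(16.0), np.float64(17.0))) level pred [334.5 209.2] tip [333.8 212.6]
tilt est 0.11
```

apply_moves:
  motion:
    - [[0, 0, 0, 0, -0.014, 0, 1], [0, 0, 0, 0, -0.02, 0, 1], [0, 0, 0, 0, -0.023, 0, 1], [0, 0, 0, 0, -0.026, 0, 1], [0, 0, 0, 0, -0.026, 0, 1], [0, 0, 0, 0, -0.017, 0, 1], [0, 0, 0, 0, -0.014, 0, 1], [0, 0, 0, 0, -0.014, 0, 1]]

```text
time_s: 6.3
tool_pos: [0.5553, 0.2425, 0.0401]
tool_rot: [0.002, -0.034, 0.999, 0.0]
force: [-0.0, -0.3, -0.2]
width: 0.0
```

apply_moves:
  motion:
    - [[0, 0, 0, 0, 0, 0, 1], [0, 0, 0, 0, 0, 0, 1], [0, 0, 0, 0, 0, 0, 1], [0, 0, 0, 0, 0, 0, 1], [0, 0, 0, 0, 0, 0, 1], [0, 0, 0, 0, 0, 0, 1]]

```text
time_s: 7.05
tool_pos: [0.5553, 0.2424, 0.0401]
tool_rot: [0.002, -0.034, 0.999, 0.0]
force: [-0.3, 1.0, -0.2]
width: 0.0002
```

```bash
python3 tilt.py
```

```text
t 7.15 tool [0.5553 0.2425 0.0401] f [ 0.03  0.15 -0.4 ] mid offset mm -2.7
green (array([203.25, 213.25]), (np.float64(14.0), np.float64(12.0))) level pred [203.2 217.4] tip [202.9 213.9]
yellow (array([332.375, 212.75 ]), (np.float64(16.25), np.float64(17.0))) level pred [332.3 209.3] tip [331.7 212.6]
tilt est 0.112
```

Still tipped (mid offset −2.7 mm). Next 6 mm step.

apply_moves:
  motion:
    - [[0, 0, 0, 0, -0.009, 0, 1], [0, 0, 0, 0, -0.012, 0, 1], [0, 0, 0, 0.001, -0.015, 0, 1], [0, 0, 0, 0.001, -0.018, 0, 1], [0, 0, 0, 0.001, -0.018, 0, 1], [0, 0, 0, 0.001, -0.009, 0, 1], [0, 0, 0, 0.001, -0.006, 0, 1], [0, 0, 0, 0.001, -0.006, 0, 1]]

```text
time_s: 8.15
tool_pos: [0.5561, 0.2366, 0.0399]
tool_rot: [0.001, -0.034, 0.999, -0.0]
force: [-0.1, -0.9, 0.4]
width: -0.0
```

apply_moves:
  motion:
    - [[0, 0, 0, 0, 0, 0, 1], [0, 0, 0, 0, 0, 0, 1], [0, 0, 0, 0, 0, 0, 1], [0, 0, 0, 0, 0, 0, 1], [0, 0, 0, 0, 0, 0, 1], [0, 0, 0, 0, 0, 0, 1]]

```text
time_s: 8.9
tool_pos: [0.5561, 0.2366, 0.04]
tool_rot: [0.001, -0.034, 0.999, -0.0]
force: [-0.1, 0.2, -0.2]
width: 0.0
```

```bash
python3 tilt.py
```

```text
t 9.0 tool [0.5561 0.2366 0.0399] f [0.79 0.   0.65] mid offset mm -8.8
green (array([200.625, 213.625]), (np.float64(14.25), np.float64(13.25))) level pred [200.7 217.5] tip [200.4 213.9]
yellow (array([330.125, 213.   ]), (np.float64(16.25), np.float64(17.0))) level pred [329.9 209.4] tip [329.3 212.6]
tilt est 0.11
```

apply_moves:
  motion:
    - [[0, 0, 0, 0, -0.009, 0, 1], [0, 0, 0, 0, -0.012, 0, 1], [0, 0, 0, 0, -0.015, 0, 1], [0, 0, 0, 0, -0.018, 0, 1], [0, 0, 0, 0, -0.018, 0, 1], [0, 0, 0, 0, -0.009, 0, 1], [0, 0, 0, 0, -0.006, 0, 1], [0, 0, 0, 0, -0.006, 0, 1]]

```text
time_s: 10.0
tool_pos: [0.5559, 0.2308, 0.0398]
tool_rot: [0.001, -0.034, 0.999, -0.0]
force: [0.1, -0.7, -0.4]
width: 0.0001
```

apply_moves:
  motion:
    - [[0, 0, 0, 0, 0, 0, 1], [0, 0, 0, 0, 0, 0, 1], [0, 0, 0, 0, 0, 0, 1], [0, 0, 0, 0, 0, 0, 1], [0, 0, 0, 0, 0, 0, 1], [0, 0, 0, 0, 0, 0, 1]]

```text
time_s: 10.75
tool_pos: [0.556, 0.2308, 0.0398]
tool_rot: [0.001, -0.034, 0.999, -0.0]
force: [0.0, -0.4, 0.4]
width: 0.0001
```

```bash
python3 tilt.py
```

```text
t 10.85 tool [0.5559 0.2308 0.0397] f [0.37 1.03 0.31] mid offset mm -14.9
green (array([198.25 , 213.875]), (np.float64(14.0), np.float64(13.25))) level pred [198.2 217.7] tip [197.8 213.9]
yellow (array([328.125, 212.875]), (np.float64(15.75), np.float64(16.75))) level pred [327.5 209.6] tip [327.  212.7]
tilt est 0.104
```

apply_moves:
  motion:
    - [[0, 0, 0, 0, -0.009, 0, 1], [0, 0, 0, 0, -0.012, 0, 1], [0, 0, 0, 0.001, -0.015, 0, 1], [0, 0, 0, 0.001, -0.018, 0, 1], [0, 0, 0, 0.001, -0.018, 0, 1], [0, 0, 0, 0.001, -0.009, 0, 1], [0, 0, 0, 0.001, -0.006, 0, 1], [0, 0, 0, 0.001, -0.006, 0, 1]]

```text
time_s: 11.85
tool_pos: [0.5567, 0.225, 0.0396]
tool_rot: [0.001, -0.035, 0.999, -0.001]
force: [0.2, 0.1, 0.4]
width: 0.0001
```

apply_moves:
  motion:
    - [[0, 0, 0, 0, 0, 0, 1], [0, 0, 0, 0, 0, 0, 1], [0, 0, 0, 0, 0, 0, 1], [0, 0, 0, 0, 0, 0, 1], [0, 0, 0, 0, 0, 0, 1], [0, 0, 0, 0, 0, 0, 1]]

```text
time_s: 12.6
tool_pos: [0.5567, 0.225, 0.0396]
tool_rot: [0.001, -0.035, 0.999, -0.001]
force: [-0.3, 0.1, -0.3]
width: 0.0001
```

```bash
python3 tilt.py
```

```text
t 12.7 tool [0.5567 0.225  0.0396] f [ 0.2   0.56 -0.13] mid offset mm -21.0
green (array([195.625, 213.375]), (np.float64(14.25), np.float64(13.75))) level pred [195.7 217.8] tip [195.3 214. ]
yellow (array([325.625, 213.   ]), (np.float64(15.75), np.float64(17.0))) level pred [325.  209.8] tip [324.6 212.7]
tilt est 0.113
```

apply_moves:
  motion:
    - [[0, 0, 0, 0, -0.009, 0, 1], [0, 0, 0, 0, -0.012, 0, 1], [0, 0, 0, 0, -0.015, 0, 1], [0, 0, 0, 0, -0.018, 0, 1], [0, 0, 0, 0, -0.018, 0, 1], [0, 0, 0, 0, -0.009, 0, 1], [0, 0, 0, 0, -0.006, 0, 1], [0, 0, 0, 0, -0.006, 0, 1]]

```text
time_s: 13.7
tool_pos: [0.5566, 0.2192, 0.0394]
tool_rot: [0.001, -0.035, 0.999, -0.001]
force: [-0.4, -0.2, -0.5]
width: 0.0001
```

apply_moves:
  motion:
    - [[0, 0, 0, 0, 0, 0, 1], [0, 0, 0, 0, 0, 0, 1], [0, 0, 0, 0, 0, 0, 1], [0, 0, 0, 0, 0, 0, 1], [0, 0, 0, 0, 0, 0, 1], [0, 0, 0, 0, 0, 0, 1]]

```text
time_s: 14.45
tool_pos: [0.5566, 0.2192, 0.0394]
tool_rot: [0.001, -0.035, 0.999, -0.001]
force: [-0.3, 0.3, -0.6]
width: -0.0002
```

```bash
python3 tilt.py
```

```text
t 14.55 tool [0.5566 0.2191 0.0394] f [-0.75  0.51 -0.1 ] mid offset mm -29.3
green (array([193.375, 213.625]), (np.float64(14.25), np.float64(13.25))) level pred [192.3 218.1] tip [191.8 214. ]
yellow (array([323.375, 213.   ]), (np.float64(16.25), np.float64(17.0))) level pred [321.7 210. ] tip [321.4 212.7]
tilt est 0.11
```

apply_moves:
  motion:
    - [[0, 0, 0, 0, -0.009, 0, 1], [0, 0, 0, 0, -0.012, 0, 1], [0, 0, 0, 0.001, -0.015, 0, 1], [0, 0, 0, 0.001, -0.018, 0, 1], [0, 0, 0, 0.001, -0.018, 0, 1], [0, 0, 0, 0.001, -0.009, 0, 1], [0, 0, 0, 0.001, -0.006, 0, 1], [0, 0, 0, 0.001, -0.006, 0, 1]]

```text
time_s: 15.55
tool_pos: [0.5574, 0.2133, 0.0392]
tool_rot: [0.001, -0.035, 0.999, -0.001]
force: [-0.6, 0.2, 0.1]
width: 0.0001
```

apply_moves:
  motion:
    - [[0, 0, 0, 0, 0, 0, 1], [0, 0, 0, 0, 0, 0, 1], [0, 0, 0, 0, 0, 0, 1], [0, 0, 0, 0, 0, 0, 1], [0, 0, 0, 0, 0, 0, 1], [0, 0, 0, 0, 0, 0, 1]]

```text
time_s: 16.3
tool_pos: [0.5574, 0.2134, 0.0393]
tool_rot: [0.001, -0.035, 0.999, -0.001]
force: [-0.9, -0.0, 0.5]
width: 0.0
```

```bash
sed -i 's/(342,217),24/(354,217),24/' tilt.py; python3 tilt.py
```

```text
t 16.4 tool [0.5574 0.2134 0.0393] f [-0.24  0.16 -0.46] mid offset mm -33.1
green (array([190.625, 215.75 ]), (np.float64(14.25), np.float64(13.0))) level pred [190.7 218.2] tip [190.2 214. ]
yellow (array([321.25, 211.75]), (np.float64(15.5), np.float64(16.5))) level pred [320.2 210.1] tip [319.9 212.7]
tilt est 0.06
```

apply_moves:
  motion:
    - [[0, 0, 0, 0, 0, 0, 1], [0, 0, 0, 0, 0, 0, 1], [0, 0, 0, 0, 0, 0, 1], [0, 0, 0, 0, 0, 0, 1], [0, 0, 0, 0, 0, 0, 1], [0, 0, 0, 0, 0, 0, 1]]

```text
time_s: 17.15
tool_pos: [0.5574, 0.2133, 0.0393]
tool_rot: [0.001, -0.035, 0.999, -0.001]
force: [0.1, 0.2, 0.4]
width: -0.0001
```

```bash
python3 tilt.py pics/c4.png
```

```text
t 17.25 tool [0.5574 0.2134 0.0393] f [-0.2  -0.48  0.52] mid offset mm -33.1
green (array([190.625, 215.5  ]), (np.float64(14.25), np.float64(13.0))) level pred [190.7 218.2] tip [190.2 214. ]
yellow (array([321.25, 211.75]), (np.float64(15.5), np.float64(16.5))) level pred [320.2 210.1] tip [319.9 212.7]
tilt est 0.064
```

View pics/c4.png

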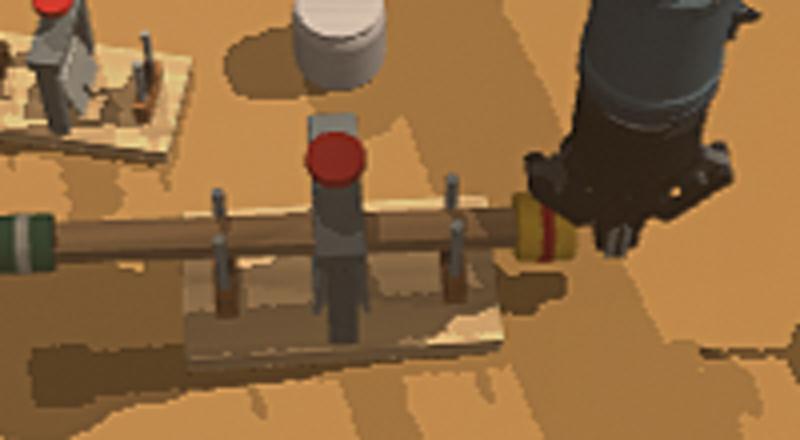

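apply_moves:
  motion:
    - [[0, 0, 0, 0, -0.009, 0, 1], [0, 0, 0, 0, -0.012, 0, 1], [0, 0, 0, 0, -0.015, 0, 1], [0, 0, 0, 0, -0.017, 0, 1], [0, 0, 0, 0, -0.017, 0, 1], [0, 0, 0, 0, -0.009, 0, 1], [0, 0, 0, 0, 0.003, 0, 1], [0, 0, 0, 0, 0.003, 0, 1]]

```text
time_s: 18.25
tool_pos: [0.5571, 0.2181, 0.0392]
tool_rot: [0.001, -0.036, 0.999, -0.001]
force: [-1.1, 0.3, -0.2]
width: -0.0
```

apply_moves:
  motion:
    - [[0, 0, 0, 0, 0, 0, 1], [0, 0, 0, 0, 0, 0, 1], [0, 0, 0, 0, 0, 0, 1], [0, 0, 0, 0, 0, 0, 1], [0, 0, 0, 0, 0, 0, 1], [0, 0, 0, 0, 0, 0, 1], [0, 0, 0, 0, 0, 0, 1], [0, 0, 0, 0, 0, 0, 1]]

```text
time_s: 19.25
tool_pos: [0.5571, 0.2182, 0.0392]
tool_rot: [0.001, -0.036, 0.999, -0.001]
force: [-0.3, 0.3, 0.5]
width: 0.0001
```

```bash
python3 tilt.py
```

```text
t 19.35 tool [0.5571 0.2182 0.0392] f [0.7  0.11 0.69] mid offset mm -37.3
green (array([189.125, 217.875]), (np.float64(14.75), np.float64(13.25))) level pred [189.  218.3] tip [188.5 214. ]
yellow (array([319.25 , 210.375]), (np.float64(15.5), np.float64(16.75))) level pred [318.5 210.2] tip [318.2 212.7]
tilt est 0.009
```

Reads level (0.009 with about +0.01 measuring bias). Leaving the bar, going over the cap.

apply_moves:
  motion:
    - [[0, 0, 0, 0, 0.003, 0.05, 1], [0, 0, 0, 0, 0.003, 0.1, 1], [0, 0, 0, 0, 0.003, 0.15, 1], [0, 0, 0, 0, -0.03, 0.165, 1], [0, 0, 0, 0, -0.08, 0.165, 1], [0, 0, 0, 0.01, -0.13, 0.165, 1], [0, 0, 0, 0.01, -0.18, 0.165, 1], [0, 0, 0, 0.01, -0.18, 0.165, 1]]

```text
time_s: 20.35
tool_pos: [0.567, 0.0324, 0.2042]
tool_rot: [0.001, -0.032, 0.999, -0.002]
force: [-0.5, 0.7, 0.5]
width: 0.0002
```

```bash
python3 tilt.py pics/c5.png
```

```text
t 20.45 tool [0.567  0.0381 0.2042] f [ 0.56  0.28 -0.25] mid offset mm -37.6
green (array([189.   , 215.375]), (np.float64(14.5), np.float64(9.25))) level pred [188.9 218.3] tip [188.3 214. ]
yellow (array([319.375, 210.375]), (np.float64(16.25), np.float64(17.25))) level pred [318.4 210.2] tip [318.1 212.7]
tilt est 0.046
```

View pics/c5.png

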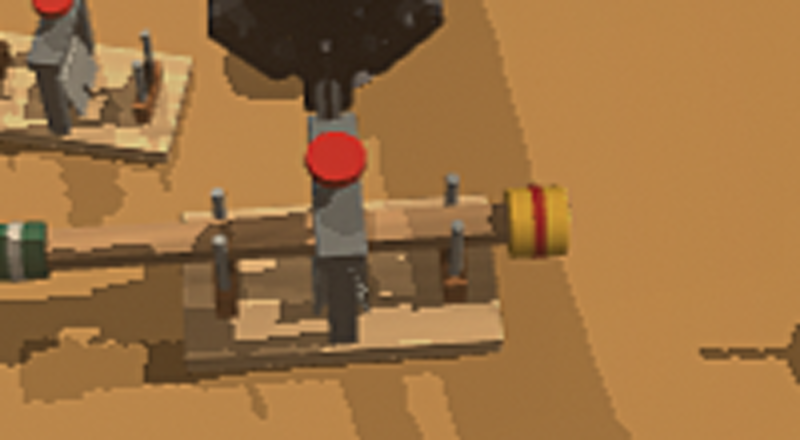

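The green drum mask is cut by a shadow in this frame. In the picture the green drum spans rows 223–278 (native centre 217.6) and yellow is at 210.4, so the bar is still level, and the tip is over the cap. Descending.

apply_moves:
  motion:
    - [[0, 0, 0, 0, 0, -0.02, 1], [0, 0, 0, 0, 0, -0.035, 1], [0, 0, 0, 0, 0, -0.044, 1], [0, 0, 0, 0, 0, -0.048, 1], [0, 0, 0, 0, 0, -0.052, 1], [0, 0, 0, 0, 0, -0.054, 1], [0, 0, 0, 0, 0, -0.054, 1], [0, 0, 0, 0, 0, -0.054, 1]]

```text
time_s: 21.45
tool_pos: [0.5672, 0.0382, 0.1505]
tool_rot: [0.001, -0.036, 0.999, -0.0]
force: [-0.7, 0.4, 0.9]
width: 0.0003
```

```bash
python3 st.py; python3 st.py
```

```text
21.45 [0.5672 0.0382 0.1505] [ 0.001 -0.036  0.999 -0.   ] 0.00030277009100541946 [-0.71  0.41  0.9 ]
21.45 [0.5672 0.0382 0.1505] [ 0.001 -0.036  0.999 -0.   ] 0.00030277009100541946 [-0.71  0.41  0.9 ]
```

apply_moves:
  motion:
    - [[0, 0, 0, 0, 0, -0.002, 1], [0, 0, 0, 0, 0, -0.004, 1], [0, 0, 0, 0, 0, -0.006, 1], [0, 0, 0, 0, 0, -0.006, 1]]

```text
time_s: 21.95
tool_pos: [0.5674, 0.0382, 0.1448]
tool_rot: [0.001, -0.036, 0.999, -0.0]
force: [-2.3, 0.6, 6.3]
width: -0.0
```

apply_moves:
  motion:
    - [[0, 0, 0, 0, 0, -0.001, 1], [0, 0, 0, 0, 0, -0.001, 1], [0, 0, 0, 0, 0, -0.001, 1], [0, 0, 0, 0, 0, -0.001, 1]]

```text
time_s: 22.45
tool_pos: [0.5674, 0.0382, 0.1443]
tool_rot: [0.001, -0.036, 0.999, -0.0]
force: [-3.0, 0.6, 6.7]
width: -0.0
```

apply_moves:
  motion:
    - [[0, 0, 0, 0, 0, -0.001, 1], [0, 0, 0, 0, 0, -0.001, 1], [0, 0, 0, 0, 0, -0.001, 1], [0, 0, 0, 0, 0, -0.001, 1], [0, 0, 0, 0, 0, -0.001, 1]]

```text
time_s: 23.08
tool_pos: [0.5674, 0.0382, 0.1439]
tool_rot: [0.001, -0.036, 0.999, -0.0]
force: [-3.4, -0.8, 8.9]
width: 0.0003
```

```bash
python3 tilt.py pics/c6.png; python3 st.py
```

```text
t 23.18 tool [0.5674 0.0382 0.1439] f [-4.12 -0.06  8.94] mid offset mm -37.6
green (array([188.875, 217.125]), (np.float64(13.75), np.float64(12.25))) level pred [188.9 218.3] tip [188.3 214. ]
yellow (array([319.375, 210.375]), (np.float64(16.25), np.float64(17.25))) level pred [318.4 210.2] tip [318.1 212.7]
tilt est 0.02
23.175 [0.5674 0.0382 0.1439] [ 0.001 -0.036  0.999 -0.   ] 0.00022235795169966353 [-4.12 -0.06  8.94]
```

View pics/c6.png

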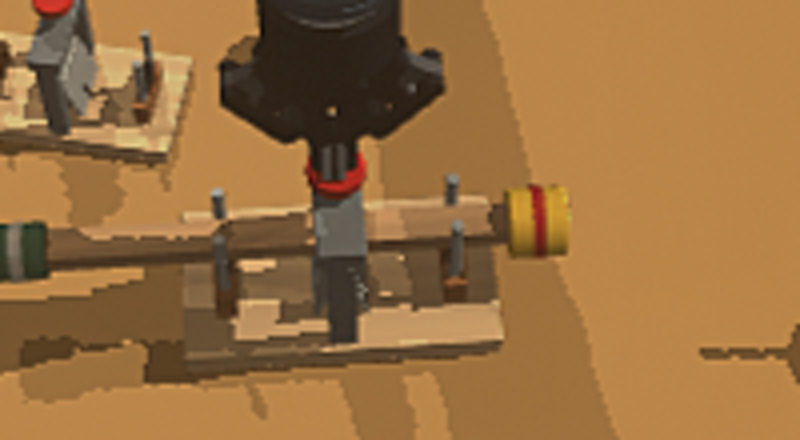

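Pressed at about 8–9 N for over 0.7 s. The tip is on the cap at crop px (338,178) and both drums sit as before. Now releasing slowly and lifting clear.

apply_moves:
  motion:
    - [[0, 0, 0, 0, 0, 0.003, 1], [0, 0, 0, 0, 0, 0.006, 1], [0, 0, 0, 0, 0, 0.01, 1], [0, 0, 0, 0, 0, 0.015, 1], [0, 0, 0, 0, 0, 0.04, 1], [0, 0, 0, 0, 0, 0.08, 1], [0, 0, 0, -0.03, 0, 0.11, 1], [0, 0, 0, -0.06, 0, 0.12, 1]]

```text
time_s: 24.18
tool_pos: [0.5077, 0.0381, 0.2658]
tool_rot: [0.003, -0.036, 0.999, -0.0]
force: [-0.2, 0.3, -0.4]
width: 0.0002
```

apply_moves:
  motion:
    - [[0, 0, 0, 0, 0, 0, 1], [0, 0, 0, 0, 0, 0, 1], [0, 0, 0, 0, 0, 0, 1], [0, 0, 0, 0, 0, 0, 1], [0, 0, 0, 0, 0, 0, 1], [0, 0, 0, 0, 0, 0, 1], [0, 0, 0, 0, 0, 0, 1], [0, 0, 0, 0, 0, 0, 1]]

```text
time_s: 25.18
tool_pos: [0.5077, 0.038, 0.2659]
tool_rot: [0.003, -0.036, 0.999, -0.0]
force: [0.2, -0.4, -0.1]
width: -0.0002
```

```bash
python3 tilt.py pics/c7.png; python3 -c "
from h import *
print(blob(grab_frame('scene'),'red',(269,195),14))"
```

```text
t 25.27 tool [0.5077 0.0381 0.2659] f [ 0.7  -0.23  1.13] mid offset mm -37.9
green (array([189.25 , 217.625]), (np.float64(15.0), np.float64(13.75))) level pred [188.7 218.3] tip [188.2 214. ]
yellow (array([319.625, 210.25 ]), (np.float64(16.25), np.float64(17.0))) level pred [318.3 210.2] tip [318.  212.7]
tilt est 0.011
(array([268.42196532, 194.42196532]), (np.int64(261), np.int64(276), np.int64(188), np.int64(201)), 173)
```

View pics/c7.png

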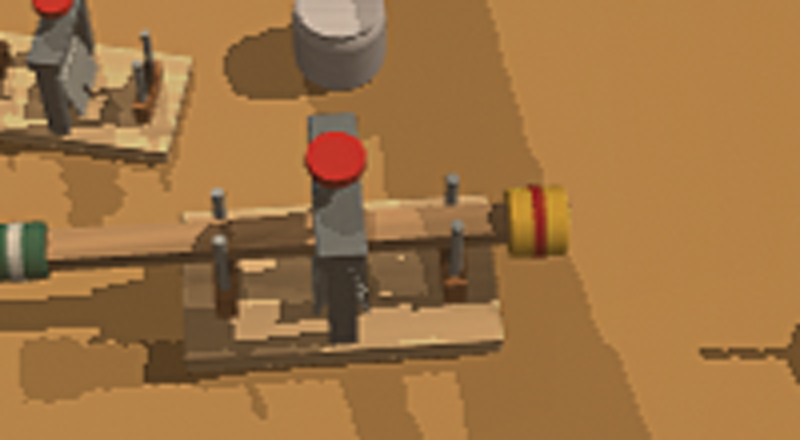

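The cap is back at its starting pixel (268.4,194.4), the bar is level and the robot is clear. Handing in.

```bash
python3 -c "
from workcell import *
print(hand_in())"
```

```text
the job is handed in; nothing more can be done
None
```

I balanced the bar, marked it with the plunger and handed in the job at about 25 s. No verdict was reported.

- **Sliding:** I pushed the yellow end face with the closed fingers in small steps, letting go and looking after each. The bar slid about 66 mm in all and stopped with its middle about 38 mm to the green side of the knife edge.
- **Balance:** after letting go and waiting about 1 s, the tilt read 0.009 rad, where the same measurement read about 0.11 for the nominal 0.1 rad tip.
- **Marking:** I pressed the red cap with 6 to 9 N on the wrist for a little over 1 s, with the tip about 11 mm below the cap's rest height. I estimate about 6 N at the pin.
- **Last checks:** the tilt read 0.011 rad, the cap was back at its starting pixel, and the gripper was about 11 cm clear above the cap. The wrist force was within noise.

**Readings that disagreed:**
- One tilt reading over the cap said 0.046 rad because a shadow cut the green drum's mask. The picture showed the bar level.
- A reading during the press, 0.020 rad, was probably raised the same way.
- While pressing, the wrist also showed 3 to 4 N sideways, but the bar had not moved afterwards.

The tray, jar and tin were kept well clear by the planned path; I did not measure their positions at the end.

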